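# Load a battery pack into a speaker's spring-out tray and click it shut

## Task

Press the orange release button on the black speaker box so that its battery tray springs out, then set the red-banded battery pack down in the tray's pocket (flat on the pocket floor, either way round, not dropped). Push the tray back in until the latch clicks and it stays home by itself, then let go. The latch is delicate, so press and push gently, never with more than about 15 N, and leave everything else on the bench where it is.

Things in the scene. Friction and masses are not known exactly. Their poses are not given: they have to be found in the camera images.
- speaker: Black painted speaker box lying on its back, fixed to the bench, 240 (its x) x 300 (its y) x 100 mm high, orange-ringed port on top. Origin: centre of its underside; z up. The side facing its own -x is the front edge, which has the battery tray in it; the tray slides out along the box's -x.
- release_top (a point): Centre of the top face of the orange round release button, 32 mm across, standing 12 mm proud of the box's top (at box x -60, y +15 mm). Press straight down. Axes as the box.
- release (a joint): How far the release button is down, m: 0 up, 0.0105 fully down. Spring: 2 N to start, 7.3 N fully down; the tray is let go at about 0.006 to 0.008. While the tray is pushed home the latch also pulls the button down by about 6 mm, and it jumps back up when the latch clicks.
- tray (a joint): Tray travel, m: 0.002 latched home (front 26 mm proud of the box), 0.085 sprung fully out. Spring: 6 N outward at home, 2.4 N out. To latch, push it past home, to between 0 and -0.015 (set differently each time, not shown by any pose); 2 mm after the click is a firm stop. Passing the latch takes under 10 N; more means the stop. Let go early, it springs out; after the click it returns to 0.002 and stays.
- tray_front (a point): Centre of the outer face of the tray's pale grey front plate (68 wide, 54 mm high, 16 mm thick), 60 mm above the bench; axes as the box, so push it along its own +x.
- tray_pocket (a point): Centre of the pocket floor in the aluminium tray, 40 mm above the bench; axes as the box. Pocket 78 (x) x 50 mm (y), walls 10 mm high and 4 mm thick all round; the front plate beyond the -x wall rises 46 mm above the floor. With the tray out the pocket is clear of the box; closed, there is 48 mm of height above its floor.
- pack: Dark grey battery pack with a red band, red top patch and brass contacts at both ends, 72 (its x) x 44 (its y) x 40 mm high, about 0.24 kg, standing loose on the bench. Origin: centre of its underside; z up. Symmetrical: either way round is right.
- offcut: Bystander, leave alone: bare plywood offcut block, 75 x 42 x 36 mm (about the size of the pack, but plain wood). Origin: centre of its underside.
- dish: Bystander, leave alone: shallow aluminium screw dish, 90 mm across, 28 mm high. Origin: centre of its underside.
- tape: Bystander, leave alone: yellow tape measure, 70 x 38 x 60 mm. Origin: centre of its underside.
- grab: Bystander, leave alone: black arched cabinet grab handle lying on its feet, 145 mm long, 34 mm high. Origin: centre of its underside.
- hinge: Bystander, leave alone: black butt hinge lying open, 76 x 50 x 8 mm. Origin: centre of its underside.
- foam_brush: Bystander, leave alone: foam brush with a wooden handle, 150 mm long, 16 mm high. Origin: centre of its underside.
There are look-alikes about, which are no part of the job. There is more than one size of the pack; the job needs the middle-sized.

How it is judged:
By the outcome, as a careful person would: the job done as asked, in the order asked, and still so for the second after the job is handed in, with the robot touching nothing.
It also fails if it takes over 72 s, if anything falls off the work surface, if the arm or the gripper's body presses on something with over 40 N, if the wrist force passes 120 N, or if a joint passes its speed limit or range.

## Robot

A 6-joint arm with a two-finger parallel gripper is mounted at the origin on the work surface. World frame = base frame: x ahead of the robot, y to its left, z up, the work surface at z = 0. Lengths are in m, angles in rad, forces in N, time in s.
With the tool pointing down it reaches from about 0.3 to 0.875 m from the base axis. Payload 6.4 kg.
Tool frame: the origin (TCP) lies between the finger pads; the fingertips stand 19 mm ahead of it and the grasp point (between the pads) is the TCP; z points along the fingers, y is the direction in which the jaws open and shut (so a half turn about z gives the same grasp; the last joint's range is limited). The gripper opens to 85 mm and grips with 20 to 120 N. Pads are 22 mm wide; open, the fingers measure 114 mm over their backs; the gripper's body (76 mm by 85 mm) begins 54 mm behind the grasp point. The pads swing forward as they close: fully open they stand 13 mm farther back than shut.
Start: joints at [-1.433, 0.181, 1.607, -0, 1.354, -0.206], TCP at [0.194, -0.541, 0.227] pointing down, gripper open.
Joint ranges: [-2.99, 2.99], [-0.89, 2.07], [0.3, 2.58], [-1.14, 4.28], [0, 2.63], [-3.12, 3.12]. Speed limits (rad/s): [2.57, 2.57, 3.01, 3.14, 3.14, 3.14].

## Interface

Orientations are given as a unit quaternion [w, x, y, z].
In Python, from bench import * gives the robot as it stands.
- The arm moves only by the tool apply_moves, never from a script. Its argument "moves" is a list that holds one entry, the list of rows, each a list of 7 numbers: the shift along the tool's x, y, z in cm, then the turn, a rotation vector about the tool's x, y, z in rad, then the opening, from 0 (shut) to 1 (fully open). A call has 1 to 8 rows; each row is the pose to reach, as a shift and turn from the pose commanded when the call began, along the tool's axes at that moment; what a row does not reach only later rows make up. A row lasts 1/10 s, in which the tool goes at most 50 mm and 8.59 degrees, less where a joint would pass 70% of its speed; a pose out of reach is approached as far as the arm can. A call with a gripper value outside its range is refused whole. The fingers move at their own pace and stop on an object; the grip force is fixed at half the most. Time passes only in rows, so rows that repeat a pose let the fingers close. It gives the time, the measured TCP pose, the force and the opening at its end, in the units of the state.
- get_obs(): the state, without advancing time (a new reading comes with each control period).
- camera(name): name is "side" or "top"; returns the picture (420x560x3 uint8, red, green, blue); there is no depth.
- get_calibration(name): a dict with "vertical_fov" (degrees; the focal length in pixels is half the picture's height over the tangent of half this angle, whatever the lens; pixels are square), "cx", "cy" (the principal point, pixels), "R" (3x3) and "t" (3): a world point X has camera coordinates R X + t. Camera axes: x right, y down, z forward; pixel columns grow to the right and rows downward; lengths in m; the calibration is good to about 2 mm. A picture is of the moment at which its call begins. get_calibration takes no time and is no camera call.
- hand_in(): hands the job in, once; it reports no verdict.
The state is a dict: "time_s": time; "q": joint angles; "dq": joint speeds; "joint_efforts": joint torques, N m; "eef_pos": TCP position; "eef_rot": TCP orientation; "wrist_force": force on the tool from outside, world axes, zero at the start; "torque": the same for the moment, N m; "opening": opening from 0.0 (shut) to 1.0 (fully open).
Only numpy, scipy, OpenCV 4.12 (cv2) and the standard library are available. Lean on these libraries where they do the work, as an engineer would, in place of code of your own. Each camera call takes 0.05 s, during which the arm holds its last target. There are 200 camera calls.

## Working session

There is one attempt and no reset: what is moved stays moved. The work goes in short steps, Python scripts to look and compute and a tool call to move; the robot and the scene stay as the last step left them, time stands still between calls to the robot, and variables do not carry over. Pictures are saved under pics/ and viewed, about 8 in all and at most 12, crops included, and the job is handed in when it is done.

Besides the shell and the picture viewer there is one more tool, called after "Call:" by a JSON object that holds its "api" and its "payload", one argument or row to a line. apply_moves: Moves the arm, as the interface text tells. Its arguments: {"type":"object","properties":{"moves":{"type":"array","items":{"type":"array","items":{"type":"array","items":{"type":"number"}}}}},"required":["moves"]}

```bash
mkdir -p pics; ls; python3 - <<'E'
from bench import *
import cv2
for n in("top","side"):
    cv2.imwrite(f"pics/{n}0.png",cv2.cvtColor(camera(n),cv2.COLOR_RGB2BGR))
    print(n,get_calibration(n))
print(get_obs())
E
```

```text
pics
top {'vertical_fov': 56.894952261417764, 'cx': 276.55301998229015, 'cy': 205.23426356383013, 'R': array([[ 0.01701554, -0.99985328, -0.00196985],
       [-0.99033532, -0.01658228, -0.13769885],
       [ 0.13764598,  0.00429383, -0.99047218]]), 't': array([-0.13191691,  0.51414938,  0.96286218])}
side {'vertical_fov': 42.398179221382584, 'cx': 276.0126034455463, 'cy': 206.87585345091637, 'R': array([[-0.83279496, -0.55354028,  0.00676062],
       [-0.41843073,  0.62143439, -0.66237077],
       [ 0.36244762, -0.55444789, -0.74914569]]), 't': array([0.38218333, 0.36914859, 0.96592214])}
{'time_s': 0.1, 'q': array([-1.43330247e+00,  1.81425060e-01,  1.60793089e+00, -1.82559022e-06,
        1.35378651e+00, -2.06299968e-01]), 'dq': array([-0.00024561, -0.00225302, -0.00098675,  0.00159224, -0.0010159 ,
        0.00115185]), 'joint_efforts': array([ 3.79309413e-04, -4.45878124e+01, -3.52238381e+01, -2.38722469e-04,
        4.14396840e-03,  2.23024091e-05]), 'eef_pos': array([ 0.19375522, -0.54083378,  0.22608663]), 'eef_rot': array([-7.74472141e-04,  9.85261740e-01,  1.71051756e-01,  2.57629623e-05]), 'wrist_force': array([0.18453148, 0.62474302, 0.84542272]), 'torque': array([0.00122072, 0.01256523, 0.019514  ]), 'opening': 0.9956950063970063}
```

View pics/top0.png

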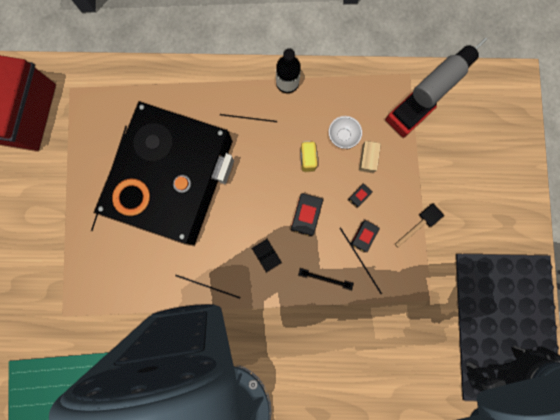

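View pics/side0.png

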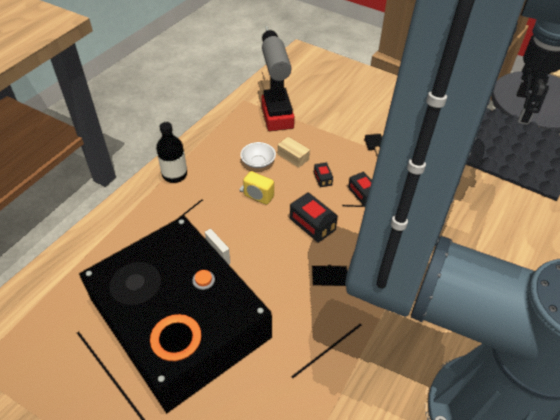

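The top view shows the speaker at about (165,173), its button at (181,184) and the tray plate at (222,167). The three packs are large (307,213), small (361,195) and middle (367,236). The side view shows the button at (204,280) and the plate at (217,246); the middle pack is at (362,187), partly hidden by the arm.

```bash
cat > h.py <<'E'
import numpy as np, cv2
from bench import *
def ray(n,uv):
    c=get_calibration(n); f=210/np.tan(np.radians(c["vertical_fov"]/2))
    d=np.array([(uv[0]-c["cx"])/f,(uv[1]-c["cy"])/f,1.]); R=np.array(c["R"]); t=np.array(c["t"])
    return -R.T@t, R.T@d
def onz(n,uv,z):
    o,d=ray(n,uv); return o+d*(z-o[2])/d[2]
def proj(n,X):
    c=get_calibration(n); f=210/np.tan(np.radians(c["vertical_fov"]/2))
    p=np.array(c["R"])@X+c["t"]; return np.array([p[0]/p[2]*f+c["cx"],p[1]/p[2]*f+c["cy"]])
def tri(a,b):
    o1,d1=ray("top",a);o2,d2=ray("side",b)
    s=np.linalg.lstsq(np.c_[d1,-d2],o2-o1,rcond=None)[0]
    p,q=o1+s[0]*d1,o2+s[1]*d2
    return (p+q)/2,np.linalg.norm(p-q)
def blobs(m,lo=6,hi=5000):
    n,l,s,c=cv2.connectedComponentsWithStats(m.astype(np.uint8))
    return [(c[i],s[i],l==i) for i in range(1,n) if lo<=s[i][4]<=hi]
def rect(n,m,z):
    ct=max(cv2.findContours(m.astype(np.uint8),0,1)[0],key=cv2.contourArea)[:,0]
    w=np.array([onz(n,p,z)[:2] for p in ct]); (c,s,a)=cv2.minAreaRect((w*1000).astype(np.float32))
    return np.round(c,1),np.round(s,1),round(a,1)
E
python3 - <<'E'
from h import *
np.set_printoptions(precision=4,suppress=True)
I={n:cv2.imread(f"pics/{n}0.png") for n in("top","side")}
H={n:cv2.cvtColor(I[n],cv2.COLOR_BGR2HSV) for n in I}
for n in I:
    h,s,v=cv2.split(H[n])
    red=((h<4)|(h>175))&(s>180)&(v>110)
    print(n,"RED")
    for c,st,m in blobs(red,20,900): print(c,st,rect(n,m,.04))
    org=(h>=5)&(h<14)&(s>185)&(v>170)
    print(n,"ORG",[(c,st[4],onz(n,c,.112)) for c,st,m in blobs(org,40,900)])
    gr=(s<60)&(v>90); gr[:, 290:]=0
    print(n,"GREY")
    for c,st,m in blobs(gr,4,900):
        if (n=="top" and st[1]>90 and st[0]>85 and st[1]<260) or (n=="side" and 200<c[1]<400): print(c,st,onz(n,c,.1))
big=[cv2.resize(I["top"][90:260,80:280],None,fx=3.5,fy=3.5,interpolation=2)]
cv2.imwrite("pics/c1.png",big[0])
E
```

```text
top RED
[404.7044 121.6792] [389 106  47  28 159] (array([ 774.6, -477.5]), array([ 70. , 109.4]), 43.5)
[361.0847 194.4915] [357 190  10  10  59] (array([ 547.2, -340. ]), array([16.2, 20.6]), 45.5)
[306.91 213.44] [299 205  17  18 200] (array([ 495.8, -201.4]), array([34. , 38.4]), 75.6)
[366.0472 235.5189] [360 229  13  14 106] (array([ 442. , -351.3]), array([23.5, 27.8]), 63.0)
top ORG []
top GREY
[141.2667 106.6667] [140 105   4   5  15] [0.7502 0.2185 0.1   ]
[219.75   132.5625] [218 131   5   4  16] [0.6864 0.02   0.1   ]
[221.8338 167.546 ] [212 153  20  31 337] [0.598  0.0116 0.1   ]
[183.5467 184.9333] [173 175  18  17  75] [0.5533 0.103  0.1   ]
[100.1176 208.5882] [ 98 207   5   4  17] [0.4921 0.3009 0.1   ]
[181.3684 236.2105] [179 234   5   5  19] [0.4291 0.1019 0.1   ]
side RED
[372.512    3.2105] [350   0  36  11 209] (array([  817.1, -1110.1]), array([121.2,  68. ]), 34.4)
[526.858   36.0966] [519  19  16  36 176] (array([  309.5, -1218.5]), array([ 19.7, 230.9]), 8.9)
[279.158  120.8782] [264 104  30  26 386] (array([ 744.3, -444.7]), array([ 73.7, 108.3]), 41.3)
[323.2885 169.8462] [319 167  10   7  52] (array([ 541. , -331.9]), array([19.9, 21.5]), 40.6)
[364.0909 182.25  ] [358 177  12  11  88] (array([ 439.2, -349.8]), array([24.5, 28.7]), 64.9)
[313.4976 208.8009] [303 201  22  17 211] (array([ 496.5, -210.4]), array([35.6, 40.4]), 74.7)
side ORG [(array([175.3569, 338.2946]), np.int32(353), array([0.5121, 0.236 , 0.112 ]))]
side GREY
[181.     221.3333] [179 220   5   4  18] [0.6832 0.021  0.1   ]
[  4.2973 230.7027] [  0 226  11   9  37] [0.9664 0.2416 0.1   ]
[217.6483 244.3983] [205 229  25  35 344] [0.583  0.0264 0.1   ]
[ 88.3333 272.875 ] [ 86 271   6   5  24] [0.7468 0.2194 0.1   ]
[203.8023 283.4884] [193 274  22  16  86] [0.5476 0.1149 0.1   ]
[259.7931 310.    ] [257 308   7   5  29] [0.4268 0.103  0.1   ]
[160.7778 378.2778] [158 375   7   7  36] [0.4897 0.3015 0.1   ]
```

View pics/c1.png

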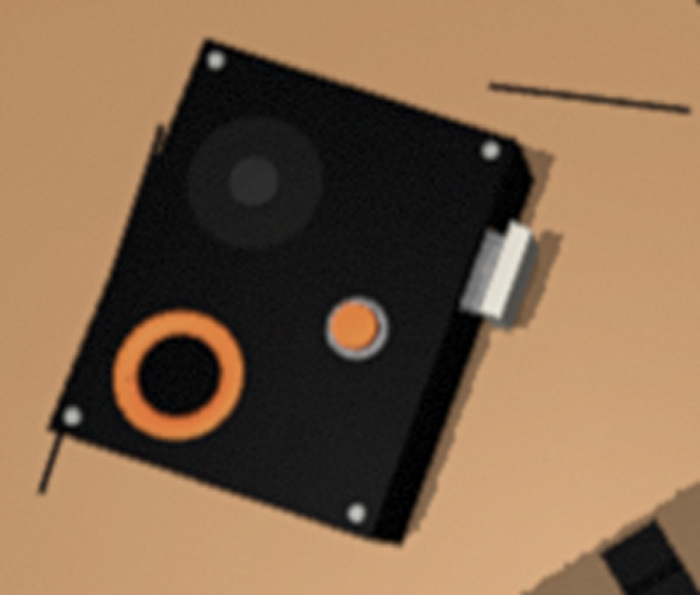

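The crop shows the button at crop pixel (355,327), the four screws at the corners and the plate's top strip centred at about (507,270), so the box yaw comes out near 72°. Next I'll compute the plate and pack details.

```bash
python3 - <<'E'
from h import *
np.set_printoptions(precision=4,suppress=True)
I={n:cv2.imread(f"pics/{n}0.png") for n in("top","side")}
sc={"top":[(141.27,106.67),(219.75,132.56),(181.37,236.21),(100.12,208.59)],"side":[(88.33,272.875),(181,221.33),(259.79,310),(160.78,378.28)]}
P=np.array([tri(a,b)[0] for a,b in zip(sc["top"],sc["side"])]); print("screws",P,[tri(a,b)[1] for a,b in zip(sc["top"],sc["side"])])
c=P.mean(0); x=(P[0]-P[1]+P[3]-P[2])[:2]; y=(P[3]-P[0]+P[2]-P[1])[:2]; print("c",c,np.degrees(np.arctan2(x[1],x[0])),np.degrees(np.arctan2(y[1],y[0]))-90)
yaw=np.arctan2(x[1],x[0]); ex=np.array([np.cos(yaw),np.sin(yaw)]); ey=np.array([-ex[1],ex[0]])
loc=lambda p:((p[:2]-c[:2])@ex,(p[:2]-c[:2])@ey)
for n in I:
    h,s,v=cv2.split(cv2.cvtColor(I[n],cv2.COLOR_BGR2HSV))
    o=(h<14)&(s>150)&(v>150)
    for q,st,m in blobs(o,40,300):
        p=onz(n,q,.112)
        if abs(loc(p)[0])<.1: print(n,"button",q,st[4],p,loc(p))
    w=(s<60)&(v>170)
    for q,st,m in blobs(w,30,300):
        r=rect(n,m,.087); p=np.array(r[0])/1000
        if abs(loc(p)[0])<.2: print(n,"plate",q,r,loc(p))
    dk=((v<75)|(((h<6)|(h>172))&(s>150)))
    for q,st,m in blobs(cv2.morphologyEx(dk.astype(np.uint8),cv2.MORPH_CLOSE,np.ones((3,3))),100,2500): 
        p=onz(n,q,.02)
        if abs(p[0]-.49)<.09 and -.4<p[1]<-.15: print(n,"pack",q,st,rect(n,m,.02),rect(n,m,.04))
a=tri((366.05,235.52),(364.09,182.25)); print("packtop",a)
a=tri((306.91,213.44),(313.5,208.8)); print("big",a); print(tri((361.08,194.49),(323.29,169.85)))
m=np.hstack([cv2.resize(I["top"][195:285,325:405],(400,450),interpolation=2),cv2.resize(I["side"][150:240,290:370],(400,450),interpolation=2)])
cv2.imwrite("pics/c2.png",m)
E
```

```text
screws [[0.7499 0.2188 0.0976]
 [0.686  0.0199 0.0977]
 [0.4284 0.1022 0.0978]
 [0.4914 0.3013 0.0982]] [np.float64(0.0024099005343563205), np.float64(0.0023295133491400962), np.float64(0.0016240895106219193), np.float64(0.0018848978495190506)]
c [0.5889 0.1605 0.0978] 72.31172286116242 72.29542350702314
top button [180.9052 182.8017] 116 [0.5561 0.1066 0.112 ] (np.float64(-0.06140077696475977), np.float64(0.01490134655809248))
top plate [279.3408  28.2793] (array([ 977.2, -127. ]), array([47.8, 52.1]), 0.9) (np.float64(-0.15597190621909965), np.float64(-0.457260784731639))
top plate [223.8049 166.9268] (array([603.2,   8.7]), array([15.3, 66. ]), 72.3) (np.float64(-0.14032276804330324), np.float64(-0.05971129790722511))
top pack [359.7863 195.1336] [348 184  24  23 262] (array([ 549.3, -340.3]), array([31.3, 58.7]), 45.4) (array([ 545.9, -336.1]), array([30.7, 57.5]), 45.4)
top pack [306.5208 214.4882] [291 194  32  42 889] (array([ 496.1, -201.1]), array([ 60.8, 103.3]), 75.5) (array([ 493.7, -199.6]), array([ 59.6, 101.2]), 75.5)
top pack [364.0988 235.9089] [348 220  31  32 516] 
[... 539 characters left out ...]
 [322.3333 174.2199] [314 163  19  24 291] (array([ 543.9, -335.5]), array([39.2, 75.6]), 47.0) (array([ 535. , -317.4]), array([38.4, 74. ]), 47.0)
side pack [360.6641 187.5786] [348 173  25  35 515] (array([ 447.5, -343. ]), array([ 54.8, 109.4]), 18.1) (array([ 440.7, -324.8]), array([ 53.6, 107.1]), 18.1)
side pack [312.5587 216.8202] [ 290  193   47   50 1396] (array([ 494.1, -204.6]), array([ 88.1, 123.4]), 75.2) (array([ 486.3, -189.3]), array([ 86.2, 120.8]), 75.2)
packtop (array([ 0.4415, -0.3524,  0.0368]), np.float64(0.0013714582350233622))
big (array([ 0.4932, -0.2008,  0.0512]), np.float64(0.00272462818464068))
(array([ 0.5485, -0.3434,  0.0268]), np.float64(0.0019688525534427))
```

View pics/c2.png

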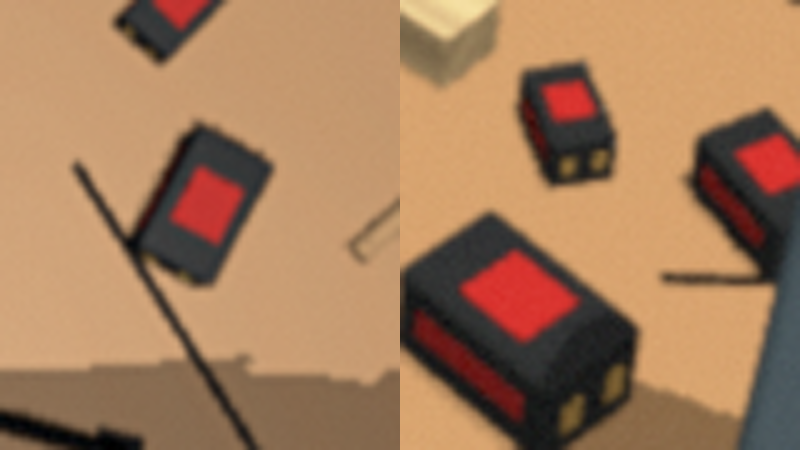

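The middle pack is confirmed: top at 37 mm by triangulation against 40 mm nominal, centre (.442,-.351), long-axis yaw about -27°. A thin rod lies by its lower-left corner. I'll go above the button now with the jaws shut.

```bash
cat >> h.py <<'E'
from scipy.spatial.transform import Rotation as Ro
C=np.array([.5885,.1606]); YAW=np.radians(72.3)
EX=np.array([np.cos(YAW),np.sin(YAW)]); EY=np.array([-EX[1],EX[0]])
def box(x,y): return C+x*EX+y*EY
def to(p,phi=None):
    """shift (cm) and turn in tool axes from the measured pose to point p, tool down, tool x at yaw phi (deg)"""
    o=get_obs(); q=np.array(o["eef_rot"]); R=Ro.from_quat(np.r_[q[1:],q[0]])
    d=R.inv().apply(np.array(p)-o["eef_pos"])*100
    if phi is None: x=R.as_matrix()[:,0]; phi=np.degrees(np.arctan2(x[1],x[0]))
    a=np.radians(phi/2); T=Ro.from_quat([np.cos(a),np.sin(a),0,0])
    print("t",o["time_s"],"pos",np.round(o["eef_pos"],4),"F",np.round(o["wrist_force"],1),"row",np.round(d,2),np.round((R.inv()*T).as_rotvec(),3))
E
python3 - <<'E'
from h import *
print(box(-.06,.015)); to(list(box(-.06,.015))+[.17])
E
```

```text
[0.55596809 0.10800081]
t 0.1 pos [ 0.1938 -0.5408  0.2261] F [0.2 0.6 0.8] row [ 55.97 -48.87   5.7 ] [-0.002 -0.     0.   ]
```

Call:
{"api": "apply_moves", "payload": {
  "moves": [
    [[56,-48.9,2.6,0,0,0,0],[56,-48.9,2.6,0,0,0,0],[56,-48.9,2.6,0,0,0,0],[56,-48.9,2.6,0,0,0,0],[56,-48.9,2.6,0,0,0,0],[56,-48.9,2.6,0,0,0,0],[56,-48.9,2.6,0,0,0,0],[56,-48.9,2.6,0,0,0,0]]
  ]
}}

```text
time_s: 0.9
eef_pos: [0.3891, -0.1903, 0.2128]
eef_rot: [0.0, 0.985, 0.171, 0.0]
wrist_force: [1.5, -0.8, 0.1]
opening: -0.002
```

```bash
python3 - <<'E'
from h import *
to(list(box(-.06,.015))+[.15])
E
```

```text
t 0.9 pos [ 0.3891 -0.1903  0.2128] F [ 1.5 -0.8  0.1] row [ 25.75 -22.48   6.28] [ 0. -0. -0.]
```

Call:
{"api": "apply_moves", "payload": {
  "moves": [
    [[25.8,-22.5,4,0,0,0,0],[25.8,-22.5,4,0,0,0,0],[25.8,-22.5,4,0,0,0,0],[25.8,-22.5,4,0,0,0,0],[25.8,-22.5,4,0,0,0,0],[25.8,-22.5,4,0,0,0,0],[25.8,-22.5,4,0,0,0,0],[25.8,-22.5,4,0,0,0,0]]
  ]
}}

```text
time_s: 1.7
eef_pos: [0.5564, 0.111, 0.1714]
eef_rot: [-0.001, 0.985, 0.173, -0.001]
wrist_force: [0.0, -0.7, 0.5]
opening: 0.0
```

```bash
python3 - <<'E'
from h import *
to(list(box(-.06,.015))+[.135])
E
```

```text
t 1.7 pos [0.5564 0.111  0.1714] F [ 0.  -0.7  0.5] row [-0.14  0.27  3.64] [-0.002  0.001 -0.   ]
```

Call:
{"api": "apply_moves", "payload": {
  "moves": [
    [[0,0.2,1,0,0,0,0],[0,0.2,2,0,0,0,0],[0,0.2,3,0,0,0,0],[0,0.2,3.4,0,0,0,0],[0,0.2,3.6,0,0,0,0],[0,0.2,3.6,0,0,0,0]]
  ]
}}

```text
time_s: 2.3
eef_pos: [0.5563, 0.1041, 0.1368]
eef_rot: [-0.0, 0.985, 0.171, -0.0]
wrist_force: [1.1, -0.7, -0.3]
opening: -0.002
```

Call:
{"api": "apply_moves", "payload": {
  "moves": [
    [[0.1,-0.3,0,0,0,0,0],[0.1,-0.3,0.2,0,0,0,0],[0.1,-0.3,0.4,0,0,0,0],[0.1,-0.3,0.6,0,0,0,0],[0.1,-0.3,0.7,0,0,0,0],[0.1,-0.3,0.8,0,0,0,0]]
  ]
}}

```text
time_s: 2.9
eef_pos: [0.5563, 0.1078, 0.1287]
eef_rot: [-0.0, 0.985, 0.171, -0.0]
wrist_force: [0.0, 0.1, 0.1]
opening: 0.001
```

Call:
{"api": "apply_moves", "payload": {
  "moves": [
    [[0,0,0.1,0,0,0,0],[0,0,0.2,0,0,0,0],[0,0,0.3,0,0,0,0],[0,0,0.3,0,0,0,0]]
  ]
}}

```text
time_s: 3.3
eef_pos: [0.5563, 0.1078, 0.1257]
eef_rot: [-0.0, 0.985, 0.171, -0.0]
wrist_force: [0.1, -0.7, 0.1]
opening: -0.001
```

Call:
{"api": "apply_moves", "payload": {
  "moves": [
    [[0,0,0.1,0,0,0,0],[0,0,0.2,0,0,0,0],[0,0,0.3,0,0,0,0],[0,0,0.3,0,0,0,0]]
  ]
}}

```text
time_s: 3.7
eef_pos: [0.5562, 0.1077, 0.1227]
eef_rot: [-0.0, 0.985, 0.171, -0.0]
wrist_force: [-0.3, 0.0, 0.4]
opening: -0.002
```

```bash
python3 - <<'E'
from h import *
a=cv2.cvtColor(camera("top"),cv2.COLOR_RGB2BGR);b=cv2.cvtColor(camera("side"),cv2.COLOR_RGB2BGR)
cv2.imwrite("pics/p1.png",np.hstack([cv2.resize(a[110:250,140:270],(390,420),interpolation=2),cv2.resize(b[210:350,140:270],(390,420),interpolation=2)]))
E
```

```text
(no output)
```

View pics/p1.png

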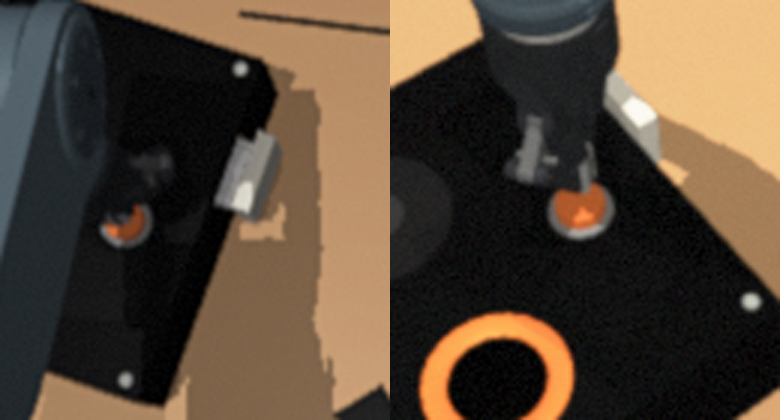

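The crops show the tray still in. The fingertips look to sit at the button's far edge in the side view, near (585,185), with the button at (580,210) in the crop. I'll project the expected tip to check.

```bash
python3 - <<'E'
from h import *
o=get_obs();print(o["eef_pos"],o["wrist_force"])
for n,u0,v0 in(("top",140,110),("side",140,210)):
    off=390 if n=="side" else 0
    f=lambda X:np.round((proj(n,np.array(X))-[u0,v0])*3+[off,0])
    p=o["eef_pos"]
    for k in (0,.01,.019): print(n,k,f(p-[0,0,k]))
    print("btn",f(list(box(-.06,.015))+[.112]),f(list(box(-.06,.015))+[.1]))
    for e in((11,0),(-11,0),(0,15),(0,-15)):
        a=np.radians(19.7); d=np.array([np.cos(a)*e[0]+np.sin(a)*e[1],np.sin(a)*e[0]-np.cos(a)*e[1],0])/1000
        print(e,f(p-[0,0,.019]+d))
a=cv2.cvtColor(camera("side"),cv2.COLOR_RGB2BGR)[240:300,170:230]
a=cv2.resize(a,(600,600),interpolation=2); cv2.imwrite("pics/p2.png",cv2.convertScaleAbs(a,alpha=1.8,beta=20))
E
```

```text
[0.55632023 0.10775783 0.12285339] [ 0.27066957 -0.68888129  0.33016857]
top 0 [118. 215.]
top 0.01 [121. 218.]
top 0.019 [124. 220.]
btn [121. 219.] [125. 221.]
(11, 0) [120. 207.]
(-11, 0) [128. 233.]
(0, 15) [142. 214.]
(0, -15) [106. 226.]
side 0 [574. 186.]
side 0.01 [576. 195.]
side 0.019 [577. 203.]
btn [576. 196.] [578. 207.]
(11, 0) [561. 199.]
(-11, 0) [594. 206.]
(0, 15) [585. 184.]
(0, -15) [569. 222.]
```

View pics/p2.png

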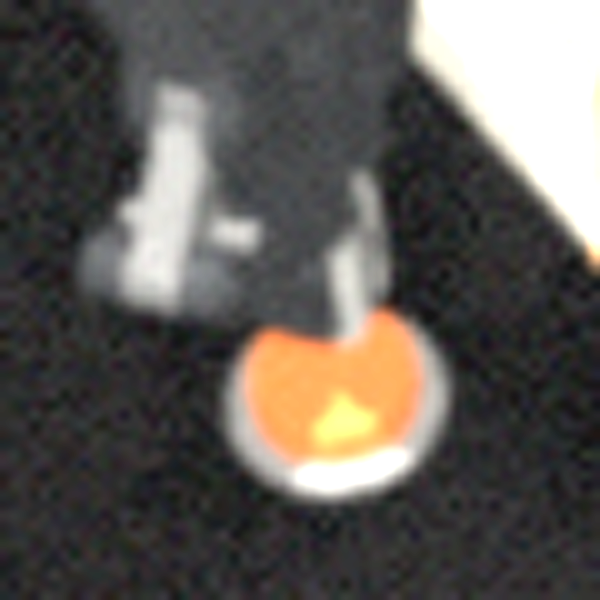

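The tips appear about 4 px higher than predicted, which means they haven't reached the button yet. I'll keep lowering in small steps and watch the force.

Call:
{"api": "apply_moves", "payload": {
  "moves": [
    [[0,0,0.1,0,0,0,0],[0,0,0.2,0,0,0,0],[0,0,0.3,0,0,0,0],[0,0,0.3,0,0,0,0]]
  ]
}}

```text
time_s: 4.25
eef_pos: [0.5562, 0.1077, 0.1197]
eef_rot: [-0.0, 0.985, 0.171, -0.0]
wrist_force: [-0.0, 0.2, -0.2]
opening: -0.0
```

Call:
{"api": "apply_moves", "payload": {
  "moves": [
    [[0,0,0.1,0,0,0,0],[0,0,0.2,0,0,0,0],[0,0,0.2,0,0,0,0]]
  ]
}}

```text
time_s: 4.55
eef_pos: [0.5562, 0.1077, 0.1177]
eef_rot: [-0.0, 0.985, 0.171, -0.0]
wrist_force: [0.5, -0.9, -0.8]
opening: -0.001
```

Call:
{"api": "apply_moves", "payload": {
  "moves": [
    [[0,0,0.1,0,0,0,0],[0,0,0.2,0,0,0,0],[0,0,0.2,0,0,0,0]]
  ]
}}

```text
time_s: 4.85
eef_pos: [0.5562, 0.1078, 0.1157]
eef_rot: [-0.0, 0.985, 0.171, -0.0]
wrist_force: [0.7, -0.1, -0.1]
opening: -0.004
```

Call:
{"api": "apply_moves", "payload": {
  "moves": [
    [[0,0,0.1,0,0,0,0],[0,0,0.2,0,0,0,0],[0,0,0.2,0,0,0,0]]
  ]
}}

```text
time_s: 5.15
eef_pos: [0.5562, 0.1077, 0.1137]
eef_rot: [-0.0, 0.985, 0.171, -0.0]
wrist_force: [0.2, -0.6, -0.4]
opening: 0.002
```

```bash
python3 - <<'E'
from h import *
print(get_obs()["wrist_force"],get_obs()["eef_pos"])
a=cv2.cvtColor(camera("top"),cv2.COLOR_RGB2BGR);b=cv2.cvtColor(camera("side"),cv2.COLOR_RGB2BGR)
f=lambda x:cv2.convertScaleAbs(cv2.resize(x,(400,500),interpolation=2),alpha=1.8,beta=20)
cv2.imwrite("pics/p3.png",np.hstack([f(a[135:210,155:215]),f(b[225:300,175:235])]))
E
```

```text
[ 0.22629928 -0.61284871 -0.40053154] [0.5562459  0.10773346 0.11371753]
```

View pics/p3.png

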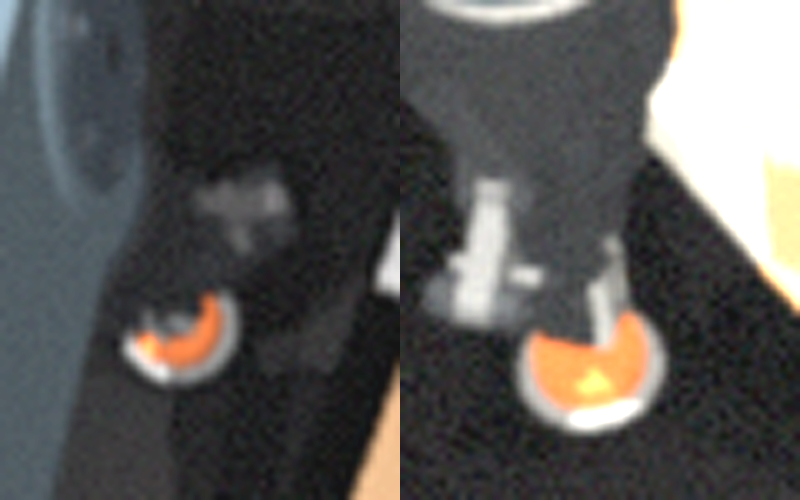

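The tip is now within a few mm of the button top: side pixel (205,277), with the button centroid at (203,277.5). Continuing with small steps.

Call:
{"api": "apply_moves", "payload": {
  "moves": [
    [[0,0,0.1,0,0,0,0],[0,0,0.2,0,0,0,0],[0,0,0.2,0,0,0,0]]
  ]
}}

```text
time_s: 5.55
eef_pos: [0.5562, 0.1078, 0.1117]
eef_rot: [-0.0, 0.985, 0.171, -0.0]
wrist_force: [0.1, 0.4, 0.1]
opening: 0.001
```

Call:
{"api": "apply_moves", "payload": {
  "moves": [
    [[0,0,0.1,0,0,0,0],[0,0,0.2,0,0,0,0],[0,0,0.2,0,0,0,0]]
  ]
}}

```text
time_s: 5.85
eef_pos: [0.5562, 0.1077, 0.1097]
eef_rot: [-0.0, 0.985, 0.171, -0.0]
wrist_force: [-0.1, 0.0, 0.4]
opening: -0.001
```

Call:
{"api": "apply_moves", "payload": {
  "moves": [
    [[0,0,0.1,0,0,0,0],[0,0,0.2,0,0,0,0],[0,0,0.2,0,0,0,0]]
  ]
}}

```text
time_s: 6.15
eef_pos: [0.5564, 0.1077, 0.1078]
eef_rot: [-0.0, 0.985, 0.171, -0.0]
wrist_force: [-0.1, 0.2, 0.3]
opening: -0.005
```

Call:
{"api": "apply_moves", "payload": {
  "moves": [
    [[0,0,0.1,0,0,0,0],[0,0,0.2,0,0,0,0],[0,0,0.2,0,0,0,0]]
  ]
}}

```text
time_s: 6.45
eef_pos: [0.5564, 0.1077, 0.106]
eef_rot: [0.0, 0.985, 0.171, 0.0]
wrist_force: [0.1, 0.7, 1.4]
opening: -0.001
```

```bash
python3 - <<'E'
from h import *
o=get_obs();print(o["wrist_force"],o["torque"],o["eef_pos"],o["joint_efforts"])
for n in("top","side"):
    a=cv2.cvtColor(camera(n),cv2.COLOR_RGB2BGR); cv2.imwrite(f"pics/{n}_4.png",a)
    for f in(f"pics/{n}0.png",f"pics/{n}_4.png"):
        h,s,v=cv2.split(cv2.cvtColor(cv2.imread(f),cv2.COLOR_BGR2HSV))
        m=(h<14)&(s>150)&(v>110)
        print(f,[(q.round(1),st) for q,st,_ in blobs(m,15,400) if (abs(q-np.array([181,183] if n=="top" else [203,278]))<15).all()])
E
```

```text
[0.11325537 0.67224418 1.40800179] [-0.03599606  0.04610126 -0.0333715 ] [0.55644298 0.10774537 0.10596519] [-2.41879880e-02 -4.53577209e+01 -3.04133821e+01  1.70792924e-02
 -1.45255141e-01 -1.50901542e-03]
pics/top0.png [(array([181. , 182.8]), array([175, 177,  13,  12, 117], dtype=int32))]
pics/top_4.png [(array([181.5, 186.8]), array([176, 184,  11,   6,  26], dtype=int32))]
pics/side0.png [(array([202.8, 277.3]), array([195, 270,  16,  16, 211], dtype=int32))]
pics/side_4.png [(array([203.2, 280.9]), array([195, 274,  17,  12, 105], dtype=int32))]
```

Call:
{"api": "apply_moves", "payload": {
  "moves": [
    [[0,0,0.1,0,0,0,0],[0,0,0.2,0,0,0,0],[0,0,0.2,0,0,0,0],[0,0,0.2,0,0,0,0]]
  ]
}}

```text
time_s: 6.95
eef_pos: [0.5562, 0.1078, 0.104]
eef_rot: [-0.0, 0.985, 0.171, -0.0]
wrist_force: [-2.0, -0.8, 2.5]
opening: 0.002
```

View pics/side_4.png

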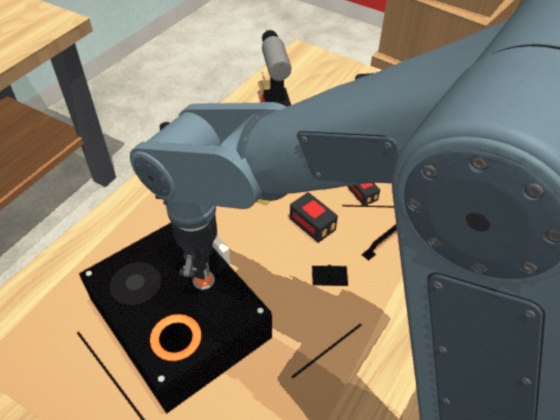

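Call:
{"api": "apply_moves", "payload": {
  "moves": [
    [[0,0,0.1,0,0,0,0],[0,0,0.2,0,0,0,0],[0,0,0.3,0,0,0,0],[0,0,0.3,0,0,0,0]]
  ]
}}

```text
time_s: 7.35
eef_pos: [0.5562, 0.1078, 0.1009]
eef_rot: [-0.0, 0.985, 0.171, -0.0]
wrist_force: [-2.2, -0.3, 5.1]
opening: 0.0
```

Call:
{"api": "apply_moves", "payload": {
  "moves": [
    [[0,0,0.1,0,0,0,0],[0,0,0.15,0,0,0,0],[0,0,0.2,0,0,0,0],[0,0,0.2,0,0,0,0]]
  ]
}}

```text
time_s: 7.75
eef_pos: [0.5563, 0.1078, 0.099]
eef_rot: [-0.0, 0.985, 0.171, -0.0]
wrist_force: [-3.2, -0.1, 5.3]
opening: -0.001
```

```bash
python3 - <<'E'
from h import *
a=cv2.cvtColor(camera("top"),cv2.COLOR_RGB2BGR); cv2.imwrite("pics/t5.png",a)
h,s,v=cv2.split(cv2.cvtColor(a,cv2.COLOR_BGR2HSV))
for q,st,m in blobs((s<60)&(v>100),60,900):
    p=onz("top",q,.087)
    if abs(p[0]-.58)<.15 and abs(p[1])<.15: print(q,st,p,rect("top",m,.087))
E
```

Call:
{"api": "apply_moves", "payload": {
  "moves": [
    [[0,0,0.1,0,0,0,0],[0,0,0.1,0,0,0,0],[0,0,0.1,0,0,0,0]]
  ]
}}

```text
time_s: 8.1
eef_pos: [0.5563, 0.1078, 0.0981]
eef_rot: [-0.0, 0.985, 0.171, -0.0]
wrist_force: [-3.5, 1.1, 6.3]
opening: -0.002
```

```bash
python3 - <<'E'
from h import *
a=cv2.cvtColor(camera("top"),cv2.COLOR_RGB2BGR);b=cv2.cvtColor(camera("side"),cv2.COLOR_RGB2BGR)
f=lambda x:cv2.convertScaleAbs(cv2.resize(x,(400,500),interpolation=2),alpha=1.6,beta=20)
cv2.imwrite("pics/p5.png",np.hstack([f(a[130:230,180:260]),f(b[210:310,175:255])]))
E
```

```text
(no output)
```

View pics/p5.png

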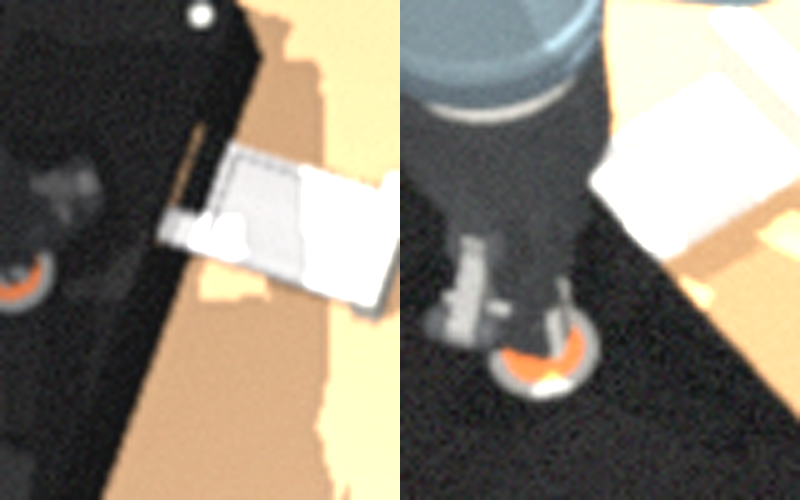

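The tray has sprung out: crop pixels (235,150) to (395,310) show the pocket clear of the box edge. Contact was at TCP z ≈ 0.107, so the tips stand much less ahead of the reported TCP than stated. I'll allow for that at the grasp. Lifting and going to the pack now.

Call:
{"api": "apply_moves", "payload": {
  "moves": [
    [[0,0,-4,0,0,0,0],[0,0,-8,0,0,0,0.75],[0,0,-8,0,0,0,0.75],[0,0,-8,0,0,0,0.75]]
  ]
}}

```text
time_s: 8.6
eef_pos: [0.5573, 0.1078, 0.1788]
eef_rot: [0.0, 0.985, 0.171, 0.001]
wrist_force: [-0.5, 0.4, -0.4]
opening: 0.503
```

```bash
python3 - <<'E'
from h import *
to([.441,-.351,.16],-27)
for n in("top","side"):
    a=cv2.cvtColor(camera(n),cv2.COLOR_RGB2BGR); cv2.imwrite(f"pics/{n}6.png",a)
    h,s,v=cv2.split(cv2.cvtColor(a,cv2.COLOR_BGR2HSV))
    for q,st,m in blobs((s<60)&(v>150),60,2000):
        p=onz(n,q,.06)
        if abs(p[0]-.58)<.15 and abs(p[1])<.15: print(n,q,st,p,rect(n,m,.05))
    r=((h<14))&(s>150)&(v>120)
    print([(q.round(1),st) for q,st,_ in blobs(r,30,400) if (abs(q-np.array([181,183] if n=="top" else [203,278]))<15).all()])
E
```

```text
t 8.6 pos [0.5573 0.1078 0.1788] F [-0.5  0.4 -0.4] row [-26.41  39.27   1.84] [-0.    -0.003  0.815]
top [252.04022989 176.13218391] [245 164  19  27 348] [ 0.5864173  -0.05984473  0.06      ] (array([586.5, -64.3]), array([67.9, 46.3]), 1.6)
top [227.15137615 174.39449541] [218 166  17  18 218] [0.58987062 0.00349407 0.06      ] (array([593.4,   7.1]), array([40.2, 45.1]), 82.5)
[(array([180.6, 182.7]), array([175, 177,  12,  12, 109], dtype=int32))]
side [237.45286344 238.15682819] [ 210  210   51   51 1135] [ 0.57959823 -0.03296206  0.06      ] (array([593.1, -41.7]), array([110.3, 102.7]), 72.2)
[(array([202.9, 277.7]), array([195, 270,  17,  16, 204], dtype=int32))]
```

Call:
{"api": "apply_moves", "payload": {
  "moves": [
    [[-26.4,39.3,1.8,0,0,0.815,0.75],[-26.4,39.3,1.8,0,0,0.815,0.75],[-26.4,39.3,1.8,0,0,0.815,0.75],[-26.4,39.3,1.8,0,0,0.815,0.75],[-26.4,39.3,1.8,0,0,0.815,0.75],[-26.4,39.3,1.8,0,0,0.815,0.75],[-26.4,39.3,1.8,0,0,0.815,0.75],[-26.4,39.3,1.8,0,0,0.815,0.75]]
  ]
}}

```text
time_s: 9.5
eef_pos: [0.4567, -0.2809, 0.1608]
eef_rot: [-0.001, 0.972, -0.234, -0.001]
wrist_force: [1.0, -0.5, 0.9]
opening: 0.748
```

```bash
python3 - <<'E'
from h import *
to([.441,-.351,.12],-27)
E
```

```text
t 9.5 pos [ 0.4567 -0.2809  0.1608] F [ 1.  -0.5  0.9] row [1.8  6.97 4.07] [-0.001  0.003 -0.   ]
```

Call:
{"api": "apply_moves", "payload": {
  "moves": [
    [[1.8,7,2,0,0,0,0.75],[1.8,7,4,0,0,0,0.75],[1.8,7,5,0,0,0,0.75],[1.8,7,5,0,0,0,0.75],[1.8,7,5,0,0,0,0.75]]
  ]
}}

```text
time_s: 10.0
eef_pos: [0.4426, -0.3488, 0.112]
eef_rot: [-0.001, 0.972, -0.233, -0.001]
wrist_force: [-0.1, 0.8, 0.9]
opening: 0.749
```

```bash
python3 - <<'E'
from h import *
to([.441,-.351,.04],-27)
for n in("top","side"):
    a=cv2.cvtColor(camera(n),cv2.COLOR_RGB2BGR); cv2.imwrite(f"pics/{n}7.png",a)
    h,s,v=cv2.split(cv2.cvtColor(a,cv2.COLOR_BGR2HSV))
    red=((h<4)|(h>175))&(s>170)&(v>100)
    for c,st,m in blobs(red,20,900):
        p=onz(n,c,.04)
        if abs(p[0]-.48)<.1 and -.4<p[1]<-.1: print(n,c,st[4],p,rect(n,m,.04))
a=cv2.imread("pics/top7.png")[195:275,325:405];b=cv2.imread("pics/side7.png")[140:220,310:390]
cv2.imwrite("pics/p7.png",cv2.convertScaleAbs(np.hstack([cv2.resize(x,(400,400),interpolation=2) for x in(a,b)]),alpha=1.4,beta=15))
E
```

```text
t 10.0 pos [ 0.4426 -0.3488  0.112 ] F [-0.1  0.8  0.9] row [-0.03  0.28  7.2 ] [-0.001  0.002  0.001]
top [360.84375 194.3125 ] 64 [ 0.54766201 -0.33956884  0.04      ] (array([ 547.8, -339.3]), array([18.1, 20.6]), 45.5)
top [306.85714286 213.41474654] 217 [ 0.49586062 -0.20103578  0.04      ] (array([ 495.8, -201.1]), array([35.4, 40. ]), 75.4)
side [323.25 169.75] 56 [ 0.54186812 -0.33177664  0.04      ] (array([ 542. , -331.9]), array([19.9, 22.6]), 47.2)
side [313.32751092 208.73362445] 229 [ 0.49685424 -0.21003949  0.04      ] (array([ 496.9, -210.3]), array([37.3, 42.7]), 74.7)
side [303.6        223.05882353] 85 [ 0.49294876 -0.16155638  0.04      ] (array([ 493.7, -161.7]), array([ 8.3, 65.7]), 75.3)
```

View pics/p7.png

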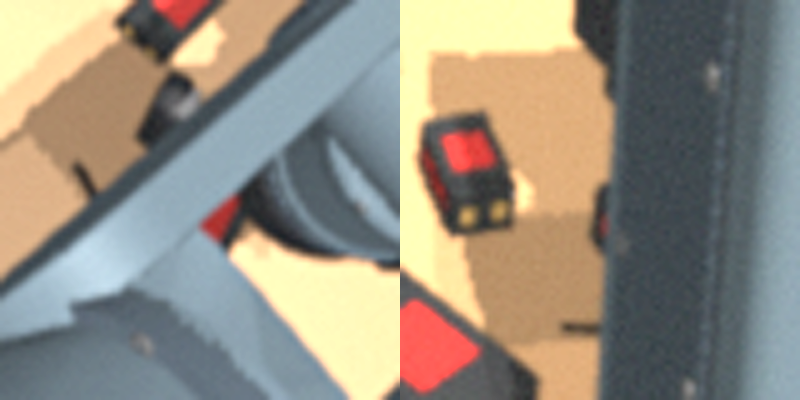

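Nothing useful here: the arm hides the pack in both views. I'll descend in steps and watch the force.

Call:
{"api": "apply_moves", "payload": {
  "moves": [
    [[0,0.1,1.5,0,0,0,0.75],[0,0.1,3,0,0,0,0.75],[0,0.1,4.5,0,0,0,0.75],[0,0.1,5.5,0,0,0,0.75],[0,0.1,6,0,0,0,0.75],[0,0.1,6,0,0,0,0.75]]
  ]
}}

```text
time_s: 10.7
eef_pos: [0.4416, -0.3506, 0.0514]
eef_rot: [-0.001, 0.972, -0.233, -0.001]
wrist_force: [-0.4, -0.5, -0.4]
opening: 0.75
```

```bash
python3 - <<'E'
from h import *
to([.441,-.351,.02],-27)
E
```

```text
t 10.7 pos [ 0.4416 -0.3506  0.0514] F [-0.4 -0.5 -0.4] row [-0.03  0.07  3.14] [-0.001  0.002 -0.   ]
```

Call:
{"api": "apply_moves", "payload": {
  "moves": [
    [[0,0,0.5,0,0,0,0.75],[0,0,1,0,0,0,0.75],[0,0,1.5,0,0,0,0.75],[0,0,1.8,0,0,0,0.75],[0,0,2,0,0,0,0.75],[0,0,2,0,0,0,0.75]]
  ]
}}

```text
time_s: 11.3
eef_pos: [0.442, -0.351, 0.0324]
eef_rot: [-0.0, 0.972, -0.233, -0.0]
wrist_force: [0.2, -0.6, 0.5]
opening: 0.747
```

Call:
{"api": "apply_moves", "payload": {
  "moves": [
    [[0,0,0.3,0,0,0,0.75],[0,0,0.6,0,0,0,0.75],[0,0,0.9,0,0,0,0.75],[0,0,0.9,0,0,0,0.75]]
  ]
}}

```text
time_s: 11.7
eef_pos: [0.4419, -0.3508, 0.0231]
eef_rot: [-0.0, 0.972, -0.233, -0.0]
wrist_force: [-0.2, 1.1, -1.1]
opening: 0.752
```

Call:
{"api": "apply_moves", "payload": {
  "moves": [
    [[0,0,0.3,0,0,0,0.75],[0,0,0.6,0,0,0,0.75],[0,0,0.6,0,0,0,0.75]]
  ]
}}

```text
time_s: 12.0
eef_pos: [0.4419, -0.3509, 0.0172]
eef_rot: [-0.0, 0.972, -0.233, -0.0]
wrist_force: [0.2, -0.3, -0.3]
opening: 0.752
```

Call:
{"api": "apply_moves", "payload": {
  "moves": [
    [[0,0,0.2,0,0,0,0.75],[0,0,0.4,0,0,0,0.75],[0,0,0.5,0,0,0,0.75],[0,0,0.5,0,0,0,0.75]]
  ]
}}

```text
time_s: 12.4
eef_pos: [0.4421, -0.3511, 0.0125]
eef_rot: [-0.0, 0.972, -0.233, -0.0]
wrist_force: [-0.7, 0.1, 0.1]
opening: 0.75
```

Call:
{"api": "apply_moves", "payload": {
  "moves": [
    [[0,0,0.2,0,0,0,0.75],[0,0,0.4,0,0,0,0.75],[0,0,0.6,0,0,0,0.75],[0,0,0.6,0,0,0,0.75]]
  ]
}}

```text
time_s: 12.8
eef_pos: [0.442, -0.3509, 0.0063]
eef_rot: [-0.0, 0.972, -0.233, -0.0]
wrist_force: [-0.1, 0.2, -0.1]
opening: 0.748
```

Call:
{"api": "apply_moves", "payload": {
  "moves": [
    [[0,0,0,0,0,0,0.4],[0,0,0,0,0,0,0.4],[0,0,0,0,0,0,0.4],[0,0,0,0,0,0,0.4],[0,0,0,0,0,0,0.4]]
  ]
}}

```text
time_s: 13.3
eef_pos: [0.4424, -0.3515, 0.0071]
eef_rot: [0.0, 0.972, -0.233, 0.0]
wrist_force: [-1.0, -0.5, 1.8]
opening: 0.504
```

Call:
{"api": "apply_moves", "payload": {
  "moves": [
    [[0,0,-0.5,0,0,0,0.4],[0,0,-1.5,0,0,0,0.4],[0,0,-3,0,0,0,0.4],[0,0,-3,0,0,0,0.4],[0,0,-3,0,0,0,0.4]]
  ]
}}

```text
time_s: 13.8
eef_pos: [0.4426, -0.3517, 0.0377]
eef_rot: [0.001, 0.972, -0.233, 0.001]
wrist_force: [-0.1, 0.3, -1.4]
opening: 0.502
```

```bash
python3 - <<'E'
from h import *
to([.441,-.351,.15],-27)
E
```

```text
t 13.8 pos [ 0.4426 -0.3517  0.0377] F [-0.1  0.3 -1.4] row [ -0.15   0.02 -11.23] [ 0.001 -0.002  0.   ]
```

Call:
{"api": "apply_moves", "payload": {
  "moves": [
    [[0,0,-4,0,0,0,0.4],[0,0,-8,0,0,0,0.4],[0,0,-11.2,0,0,0,0.4],[0,0,-11.2,0,0,0,0.4],[0,0,-11.2,0,0,0,0.4]]
  ]
}}

```text
time_s: 14.3
eef_pos: [0.4422, -0.3512, 0.1488]
eef_rot: [0.0, 0.972, -0.233, 0.0]
wrist_force: [-0.2, -0.3, -3.1]
opening: 0.506
```

```bash
python3 - <<'E'
from h import *
p=box(-.17,-.0575); print(p); to(list(p)+[.15],72.3)
a=cv2.imread("pics/top6.png")
h,s,v=cv2.split(cv2.cvtColor(a,cv2.COLOR_BGR2HSV))
for th in(150,170,185,200,215,230):
    for q,st,m in blobs((s<60)&(v>th),40,2000):
        p=onz("top",q,.06)
        if abs(p[0]-.58)<.15 and abs(p[1])<.15: print(th,q,st,rect("top",m,.087))
E
```

```text
[ 0.59159241 -0.01883435]
t 14.3 pos [ 0.4422 -0.3512  0.1488] F [-0.2 -0.3 -3.1] row [ -1.78 -36.4   -0.13] [ 1.000e-03 -0.000e+00 -1.733e+00]
150 [252.04022989 176.13218391] [245 164  19  27 348] (array([578.6, -66.7]), array([65.3, 44.6]), 1.6)
150 [227.15137615 174.39449541] [218 166  17  18 218] (array([585.3,   2. ]), array([38.7, 43.4]), 82.5)
170 [252.42038217 176.2866242 ] [245 164  18  27 314] (array([578.6, -65.5]), array([65.3, 42.1]), 1.6)
170 [227.09497207 174.42458101] [218 166  16  18 179] (array([587.,   0.]), array([36.1, 40.4]), 72.3)
185 [252.42124542 177.1025641 ] [245 165  18  26 273] (array([581.2, -59.6]), array([36.9, 65.5]), 73.2)
185 [227.42236025 174.67701863] [218 167  16  16 161] (array([ 5.861e+02, -1.000e-01]), array([35.2, 38.8]), 72.3)
200 [252.33870968 177.09274194] [246 165  16  25 248] (array([581.6, -59.7]), array([35.3, 63.2]), 73.2)
200 [228.28244275 174.07633588] [222 167  12  15 131] (array([585.8,  -1.9]), array([25.2, 36.3]), 82.6)
215 [255.69512195 177.59756098] [251 166  11  24  82] (array([577.6, -71. ]), array([ 8.5, 59.3]), 71.8)
215 [228.3625 173.55  ] [223 168  10  13  80] (array([585.9,  -2.2]), array([20.9, 30.6]), 80.8)
215 [248.68852459 176.14754098] [247 170   6  16  61] (array([577.2, -55.6]), array([37.8, 12.4]), 1.6)
```

Call:
{"api": "apply_moves", "payload": {
  "moves": [
    [[-1.8,-36.4,0,0,0,-1.733,0.4],[-1.8,-36.4,0,0,0,-1.733,0.4],[-1.8,-36.4,0,0,0,-1.733,0.4],[-1.8,-36.4,0,0,0,-1.733,0.4],[-1.8,-36.4,0,0,0,-1.733,0.4],[-1.8,-36.4,0,0,0,-1.733,0.4],[-1.8,-36.4,0,0,0,-1.733,0.4],[-1.8,-36.4,0,0,0,-1.733,0.4]]
  ]
}}

```text
time_s: 15.1
eef_pos: [0.5907, -0.0136, 0.1458]
eef_rot: [-0.002, 0.933, 0.361, -0.001]
wrist_force: [0.6, -1.3, -2.6]
opening: 0.505
```

```bash
python3 - <<'E'
from h import *
p=box(-.17,-.0575); to(list(p)+[.15],72.3)
E
```

```text
t 15.1 pos [ 0.5907 -0.0136  0.1458] F [ 0.6 -1.3 -2.6] row [-0.29  0.44 -0.42] [-0.005  0.    -0.523]
```

Call:
{"api": "apply_moves", "payload": {
  "moves": [
    [[-0.2,0.2,0,0,0,-0.523,0.4],[-0.2,0.2,0,0,0,-0.523,0.4],[-0.2,0.2,0,0,0,-0.523,0.4],[-0.2,0.2,0,0,0,-0.523,0.4],[-0.2,0.2,0,0,0,-0.523,0.4],[-0.2,0.2,0,0,0,-0.523,0.4]]
  ]
}}

```text
time_s: 15.7
eef_pos: [0.59, -0.0213, 0.1468]
eef_rot: [-0.001, 0.811, 0.585, -0.001]
wrist_force: [0.9, -0.4, -1.9]
opening: 0.504
```

```bash
python3 - <<'E'
from h import *
p=box(-.17,-.0575); to(list(p)+[.10],72.3)
for n in("top","side"):
    a=cv2.cvtColor(camera(n),cv2.COLOR_RGB2BGR); cv2.imwrite(f"pics/{n}8.png",a)
    h,s,v=cv2.split(cv2.cvtColor(a,cv2.COLOR_BGR2HSV))
    red=((h<4)|(h>175))&(s>160)&(v>80)
    for c,st,m in blobs(red,5,900):
        q=onz(n,c,.16)
        if abs(q[0]-.58)<.2 and abs(q[1])<.2: print(n,c,st,q)
f=lambda x:cv2.convertScaleAbs(cv2.resize(x,(400,500),interpolation=2),alpha=1.3,beta=15)
a=cv2.imread("pics/top8.png")[130:230,200:280];b=cv2.imread("pics/side8.png")[180:280,195:275]
cv2.imwrite("pics/p8.png",np.hstack([f(a),f(b)]))
E
```

```text
t 15.7 pos [ 0.59   -0.0213  0.1468] F [ 0.9 -0.4 -1.9] row [0.28 0.09 4.68] [-0.003  0.    -0.012]
top [306.930131   213.41484716] [299 204  17  19 229] [ 0.48160181 -0.19223456  0.16      ]
side [317.28571429 177.28571429] [316 176   3   4   7] [ 0.48654319 -0.19532002  0.16      ]
side [223.93442623 202.45901639] [219 198  10  10  61] [ 0.60524737 -0.03016077  0.16      ]
side [233.5 200. ] [232 199   4   3  10] [ 0.59335996 -0.04616695  0.16      ]
side [313.36820084 208.76150628] [302 200  24  18 239] [ 0.44823228 -0.11566693  0.16      ]
side [243.55555556 210.33333333] [242 209   4   4   9] [ 0.5604813  -0.03511617  0.16      ]
side [303.31967213 222.8852459 ] [293 213  22  21 122] [ 0.44561824 -0.07355695  0.16      ]
side [226.57894737 218.57894737] [225 216   4   6  19] [0.57539054 0.00061096 0.16      ]
```

View pics/p8.png

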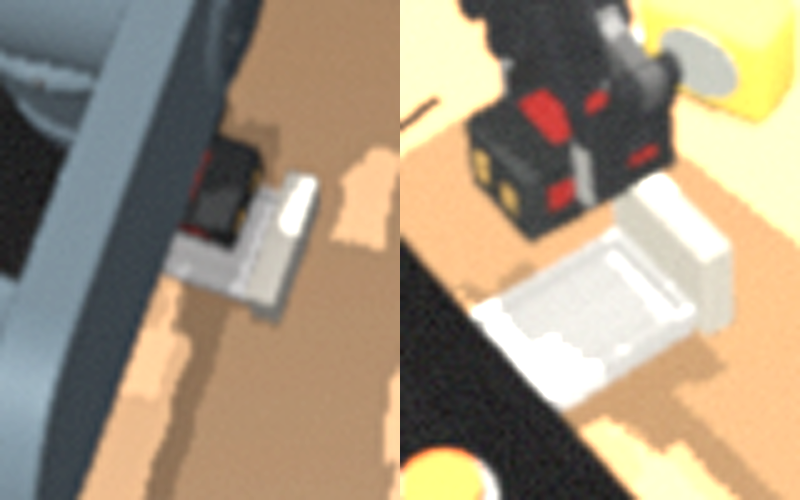

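The side crop shows the pack held level with its contacts along the box x. Pack bottom corners are at crop (535,240) and (672,165). The empty pocket below has its outer rim corners near (560,410), (697,315) and (615,235). I'll compare both in box axes.

```bash
python3 - <<'E'
from h import *
g=lambda u,v:((u-400)/5+195-.4,v/5+180-.4)
loc=lambda p:np.round([1000*(p[:2]-C)@EX,1000*(p[:2]-C)@EY],1)
zb=.1468-.0068
print("pack P1(+36,+22)",loc(onz("side",g(535,240),zb)),"P2(-36,+22)",loc(onz("side",g(672,165),zb)),"top",loc(onz("side",g(533,185),zb+.04)), loc(onz("side",g(470,128),zb+.04)))
print("tray (+43,+29)",loc(onz("side",g(560,410),.05)),"(-43,+29)",loc(onz("side",g(697,315),.05)),"(-43,-29)",loc(onz("side",g(615,235),.05)),"plate top outer",loc(onz("side",g(732,255),.087)),loc(onz("side",g(655,178),.087)))
t=lambda u,v:(u/5+200-.4,v/5+130-.4)
print("top: plate top corners",loc(onz("top",t(318,180),.087)),loc(onz("top",t(275,308),.087)),"pack edge end",loc(onz("top",t(262,150),zb)),loc(onz("top",t(235,245),zb)))
print("TCP",loc(get_obs()["eef_pos"]))
E
```

```text
pack P1(+36,+22) [-144.1  -37.8] P2(-36,+22) [-209.7  -35.7] top [-142.4  -31.9] [-139.9  -71. ]
tray (+43,+29) [-137.5  -21.1] (-43,+29) [-211.9  -25.4] (-43,-29) [-210.5  -82.8] plate top outer [-225.8  -18.1] [-225.9  -72. ]
top: plate top corners [-231.7  -94.1] [-232.6  -26.5] pack edge end [-208.2  -87.6] [-211.2  -40.8]
TCP [-172.7  -57.3]
```

Call:
{"api": "apply_moves", "payload": {
  "moves": [
    [[0.3,-0.1,0,0,0,-0.012,0.4],[0.3,-0.1,2,0,0,-0.012,0.4],[0.3,-0.1,4,0,0,-0.012,0.4],[0.3,-0.1,6,0,0,-0.012,0.4],[0.3,-0.1,7.5,0,0,-0.012,0.4],[0.3,-0.1,8,0,0,-0.012,0.4],[0.3,-0.1,8,0,0,-0.012,0.4]]
  ]
}}

```text
time_s: 16.5
eef_pos: [0.5907, -0.0182, 0.068]
eef_rot: [-0.001, 0.807, 0.591, -0.0]
wrist_force: [0.2, 0.6, -2.4]
opening: 0.507
```

```bash
python3 - <<'E'
from h import *
to(list(box(-.169,-.056))+[.047],72.3)
loc=lambda p:np.round([1000*(p[:2]-C)@EX,1000*(p[:2]-C)@EY],1)
print("TCP",loc(get_obs()["eef_pos"]))
for n in("top","side"):
    a=cv2.cvtColor(camera(n),cv2.COLOR_RGB2BGR); cv2.imwrite(f"pics/{n}9.png",a)
a=cv2.imread("pics/top9.png")[150:205,220:264];b=cv2.imread("pics/side9.png")[205:265,205:253]
f=lambda x:cv2.convertScaleAbs(cv2.resize(x,(0,0),fx=8,fy=8,interpolation=2)[:440],alpha=1.0,beta=10)
cv2.imwrite("pics/p9.png",np.hstack([f(a),f(b)])); print(np.hstack([f(a),f(b)]).shape)
E
```

```text
t 16.5 pos [ 0.5907 -0.0182  0.068 ] F [ 0.2  0.6 -2.4] row [ 0.06 -0.05  2.1 ] [-0.001  0.     0.002]
TCP [-169.6  -56.5]
(440, 736, 3)
```

View pics/p9.png

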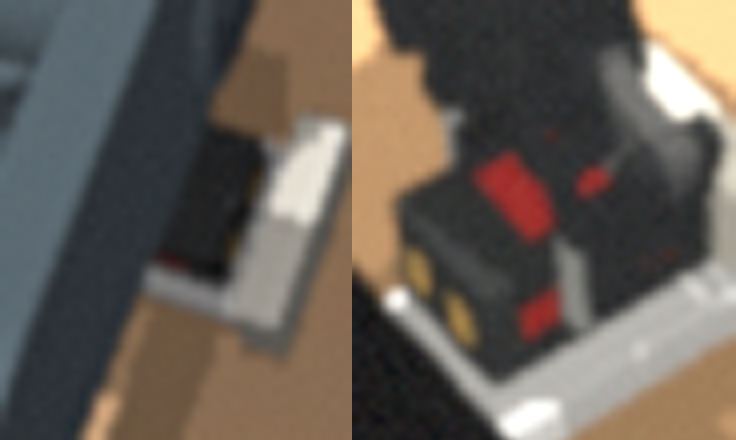

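The last view shows the pack just above the rim and square with it in both crops. The near bottom corner is at (492,380) with its edge running to (705,262), and the rim's outer edge passes (560,425) to (735,340).

```bash
python3 - <<'E'
from h import *
loc=lambda p:np.round([1000*(p[:2]-C)@EX,1000*(p[:2]-C)@EY],1)
S=lambda u,v,z:loc(onz("side",((u-352)/8+205-.44,v/8+205-.44),z)); T=lambda u,v,z:loc(onz("top",(u/8+220-.44,v/8+150-.44),z))
z=.061
print("side pack corner",S(492,380,z),"edge",S(705,262,z),"top +x+y",S(495,325,z+.04),"top +x-y",S(402,200,z+.04))
print("side rim: +x-y outer",S(390,297,.05),"+y outer edge",S(560,425,.05),S(735,340,.05),"+y inner edge/other",S(500,385,.05))
print("top pack -x end",T(268,150,z+.04),T(222,283,z+.04),T(222,283,z),T(268,150,z))
print("top rim: plate inner top edge",T(262,210,.087),T(228,312,.087),"+y outer wall",T(150,290,.05),T(225,318,.05),"plate outer",T(348,125,.087),T(280,330,.087))
E
```

```text
side pack corner [-140.1  -39.9] edge [-206.7  -36.8] top +x+y [-135.5  -27.3] top +x-y [-140.   -75.2]
side rim: +x-y outer [-138.7  -86.5] +y outer edge [-149.7  -24.1] [-202.1  -18. ] +y inner edge/other [-144.9  -44.4]
top pack -x end [-212.   -76.7] [-212.4  -33.3] [-206.9  -39.6] [-206.6  -84.9]
top rim: plate inner top edge [-214.6  -61.1] [-215.2  -27.5] +y outer wall [-184.4  -31.8] [-210.1  -30.9] plate outer [-231.   -94.9] [-232.1  -27.3]
```

Call:
{"api": "apply_moves", "payload": {
  "moves": [
    [[0.15,-0.15,0.3,0,0,0,0.4],[0.15,-0.15,0.6,0,0,0,0.4],[0.15,-0.15,0.9,0,0,0,0.4],[0.15,-0.15,1.1,0,0,0,0.4],[0.15,-0.15,1.2,0,0,0,0.4],[0.15,-0.15,1.2,0,0,0,0.4]]
  ]
}}

```text
time_s: 17.2
eef_pos: [0.5904, -0.0165, 0.0567]
eef_rot: [0.0, 0.807, 0.591, 0.0]
wrist_force: [0.1, -0.2, -1.5]
opening: 0.502
```

Call:
{"api": "apply_moves", "payload": {
  "moves": [
    [[0,0,0.1,0,0,0,0.4],[0,0,0.2,0,0,0,0.4],[0,0,0.3,0,0,0,0.4],[0,0,0.3,0,0,0,0.4]]
  ]
}}

```text
time_s: 17.6
eef_pos: [0.5904, -0.0165, 0.0537]
eef_rot: [0.0, 0.807, 0.591, 0.0]
wrist_force: [0.6, -0.5, -2.8]
opening: 0.503
```

Free so far, with the pack bottom about 3 mm below the rim. Continuing.

Call:
{"api": "apply_moves", "payload": {
  "moves": [
    [[0,0,0.1,0,0,0,0.4],[0,0,0.2,0,0,0,0.4],[0,0,0.3,0,0,0,0.4],[0,0,0.3,0,0,0,0.4]]
  ]
}}

```text
time_s: 18.0
eef_pos: [0.5904, -0.0165, 0.0507]
eef_rot: [0.0, 0.807, 0.591, 0.0]
wrist_force: [2.0, 0.5, -2.9]
opening: 0.509
```

Call:
{"api": "apply_moves", "payload": {
  "moves": [
    [[0,0,0.1,0,0,0,0.4],[0,0,0.2,0,0,0,0.4],[0,0,0.2,0,0,0,0.4]]
  ]
}}

```text
time_s: 18.3
eef_pos: [0.5904, -0.0165, 0.0487]
eef_rot: [0.0, 0.807, 0.591, 0.0]
wrist_force: [1.6, -0.8, -2.6]
opening: 0.504
```

Call:
{"api": "apply_moves", "payload": {
  "moves": [
    [[0,0.1,0,0,0,0,0.4],[0,0.1,0.1,0,0,0,0.4],[0,0.1,0.15,0,0,0,0.4],[0,0.1,0.15,0,0,0,0.4]]
  ]
}}

```text
time_s: 18.7
eef_pos: [0.5908, -0.0166, 0.047]
eef_rot: [-0.0, 0.807, 0.591, -0.0]
wrist_force: [0.1, -0.2, -2.1]
opening: 0.506
```

Call:
{"api": "apply_moves", "payload": {
  "moves": [
    [[0,0.05,0.05,0,0,0,0.4],[0,0.05,0.1,0,0,0,0.4],[0,0.05,0.1,0,0,0,0.4]]
  ]
}}

```text
time_s: 19.0
eef_pos: [0.5914, -0.0168, 0.047]
eef_rot: [-0.0, 0.807, 0.591, -0.0]
wrist_force: [-5.2, 1.5, 6.1]
opening: 0.506
```

Contact came at TCP z 0.047, which is the floor height plus the grasp offset (0.040 + 0.007). I'll relax the push slightly, then open a little.

Call:
{"api": "apply_moves", "payload": {
  "moves": [
    [[0,-0.05,-0.05,0,0,0,0.4],[0,-0.05,-0.05,0,0,0,0.4]]
  ]
}}

```text
time_s: 19.2
eef_pos: [0.5914, -0.0168, 0.047]
eef_rot: [0.0, 0.807, 0.591, 0.0]
wrist_force: [-1.8, 0.6, 2.0]
opening: 0.501
```

Call:
{"api": "apply_moves", "payload": {
  "moves": [
    [[0,0,0,0,0,0,0.55],[0,0,0,0,0,0,0.62],[0,0,0,0,0,0,0.62],[0,0,-0.5,0,0,0,0.64],[0,0,-1.5,0,0,0,0.64],[0,0,-3,0,0,0,0.64]]
  ]
}}

```text
time_s: 19.8
eef_pos: [0.5907, -0.0167, 0.0771]
eef_rot: [-0.0, 0.807, 0.591, -0.0]
wrist_force: [0.0, -0.5, -0.4]
opening: 0.637
```

Call:
{"api": "apply_moves", "payload": {
  "moves": [
    [[0,0,-4,0,0,0,0.64],[0,0,-8,0,0,0,0.3],[-5,0,-10,0,0,0,0],[-10,0,-10,0,0,0,0],[-14,0,-10,0,0,0,0],[-14,0,-10,0,0,0,0],[-14,0,-10,0,0,0,0]]
  ]
}}

```text
time_s: 20.5
eef_pos: [0.5489, -0.1512, 0.1781]
eef_rot: [0.001, 0.808, 0.59, 0.001]
wrist_force: [-1.0, 0.5, -0.5]
opening: -0.002
```

```bash
python3 - <<'E'
from h import *
loc=lambda p:np.round([1000*(p[:2]-C)@EX,1000*(p[:2]-C)@EY],1)
R={}
for n in("top","side"):
    a=cv2.cvtColor(camera(n),cv2.COLOR_RGB2BGR); cv2.imwrite(f"pics/{n}10.png",a)
    h,s,v=cv2.split(cv2.cvtColor(a,cv2.COLOR_BGR2HSV))
    red=((h<4)|(h>175))&(s>160)&(v>80)
    for c,st,m in blobs(red,8,900):
        q=onz(n,c,.08)
        if abs(q[0]-.59)<.05 and abs(q[1])<.06: print(n,c,st,loc(q),rect(n,m,.08))
    for q,st,m in blobs((s<60)&(v>140),30,3000):
        p=onz(n,q,.087)
        if abs(p[0]-.58)<.06 and abs(p[1]+.03)<.1: print(n,"plate",q.round(1),st,loc(np.array(rect(n,m,.087)[0])/1000),rect(n,m,.087))
print("tcp",loc(get_obs()["eef_pos"])); to(list(box(-.275,-.057))+[.06],72.3)
E
```

```text
top plate [253.4 178.2] [237 164  27  27 222] [-209.1  -59.7] (array([581.8, -56.7]), array([45.2, 69.7]), 72.5)
side [229.3961039  234.13636364] [221 227  18  15 154] [-171.7  -56.1] (array([589.8, -20.2]), array([30.9, 27.4]), 70.9)
side [235.66666667 246.29761905] [226 240  21  14  84] [-163.3  -22.2] (array([559.8,  -2.1]), array([48.7,  8.8]), 71.9)
side plate [246.7 235. ] [224 210  37  52 588] [-192.9  -25.5] (array([554.1, -30.9]), array([ 64., 137.]), 23.6)
tcp [-307.4  -56.8]
t 20.6 pos [ 0.5492 -0.1495  0.1774] F [-0.6  0.9 -0.1] row [3.230e+00 1.000e-02 1.174e+01] [ 0.001 -0.     0.002]
```

In the side view the pack's red patch, taken at z 0.08, is at box (-172,-56) and square with the box. That puts the pack in the pocket and flat. Now I'll lower the shut fingers in front of the plate.

Call:
{"api": "apply_moves", "payload": {
  "moves": [
    [[2,0,3,0,0,0,0],[3.2,0,6,0,0,0,0],[3.2,0,9,0,0,0,0],[3.2,0,11,0,0,0,0],[3.2,0,12,0,0,0,0],[3.2,0,12,0,0,0,0]]
  ]
}}

```text
time_s: 21.2
eef_pos: [0.5578, -0.1181, 0.0554]
eef_rot: [-0.001, 0.806, 0.591, -0.001]
wrist_force: [-0.0, -0.2, 0.2]
opening: -0.0
```

```bash
python3 - <<'E'
from h import *
loc=lambda p:np.round([1000*(p[:2]-C)@EX,1000*(p[:2]-C)@EY],1)
print("tcp",loc(get_obs()["eef_pos"])); to(list(box(-.245,-.057))+[.055],72.3)
E
```

```text
tcp [-274.9  -55.5]
t 21.2 pos [ 0.5578 -0.1181  0.0554] F [-0.  -0.2  0.2] row [2.99 0.16 0.04] [-0.003 -0.     0.004]
```

Call:
{"api": "apply_moves", "payload": {
  "moves": [
    [[0.5,0.1,0,0,0,0,0],[1,0.1,0,0,0,0,0],[1.5,0.1,0,0,0,0,0],[2,0.1,0,0,0,0,0],[2.4,0.1,0,0,0,0,0],[2.7,0.1,0,0,0,0,0],[3,0.1,0,0,0,0,0],[3,0.1,0,0,0,0,0]]
  ]
}}

```text
time_s: 22.0
eef_pos: [0.5686, -0.0911, 0.0567]
eef_rot: [-0.0, 0.807, 0.591, 0.0]
wrist_force: [-0.3, -0.1, 0.3]
opening: -0.002
```

Call:
{"api": "apply_moves", "payload": {
  "moves": [
    [[0.2,0,0,0,0,0,0],[0.4,0,0,0,0,0,0],[0.6,0,0,0,0,0,0],[0.8,0,0,0,0,0,0],[1,0,0,0,0,0,0],[1.2,0,0,0,0,0,0],[1.2,0,0,0,0,0,0]]
  ]
}}

```text
time_s: 22.7
eef_pos: [0.5722, -0.0798, 0.0567]
eef_rot: [0.0, 0.807, 0.591, 0.0]
wrist_force: [-0.3, -2.7, -0.4]
opening: -0.0
```

Call:
{"api": "apply_moves", "payload": {
  "moves": [
    [[0.3,0,0,0,0,0,0],[0.6,0,0,0,0,0,0],[0.9,0,0,0,0,0,0],[1.2,0,0,0,0,0,0],[1.5,0,0,0,0,0,0],[1.8,0,0,0,0,0,0],[2.1,0,0,0,0,0,0],[2.4,0,0,0,0,0,0]]
  ]
}}

```text
time_s: 23.5
eef_pos: [0.5795, -0.0569, 0.0567]
eef_rot: [0.0, 0.807, 0.591, -0.0]
wrist_force: [-0.3, -4.1, 0.7]
opening: -0.002
```

```bash
python3 - <<'E'
from h import *
loc=lambda p:np.round([1000*(p[:2]-C)@EX,1000*(p[:2]-C)@EY],1)
o=get_obs();print("tcp",loc(o["eef_pos"]),o["wrist_force"][:2]@EX,o["wrist_force"][:2]@EY,o["torque"])
E
```

```text
tcp [-210.   -57.6] -4.01677654175106 -0.9426098396509222 [-0.68945934  0.13800256 -0.03055014]
```

Call:
{"api": "apply_moves", "payload": {
  "moves": [
    [[0.3,0,0,0,0,0,0],[0.6,0,0,0,0,0,0],[0.9,0,0,0,0,0,0],[1.2,0,0,0,0,0,0],[1.5,0,0,0,0,0,0],[1.8,0,0,0,0,0,0],[2.1,0,0,0,0,0,0],[2.4,0,0,0,0,0,0]]
  ]
}}

```text
time_s: 24.3
eef_pos: [0.5867, -0.0342, 0.0567]
eef_rot: [0.0, 0.807, 0.591, -0.0]
wrist_force: [-0.3, -5.7, -0.9]
opening: 0.003
```

Call:
{"api": "apply_moves", "payload": {
  "moves": [
    [[0.3,0,0,0,0,0,0],[0.6,0,0,0,0,0,0],[0.9,0,0,0,0,0,0],[1.2,0,0,0,0,0,0],[1.5,0,0,0,0,0,0],[1.8,0,0,0,0,0,0],[2,0,0,0,0,0,0],[2.2,0,0,0,0,0,0]]
  ]
}}

```text
time_s: 25.1
eef_pos: [0.5933, -0.0136, 0.0567]
eef_rot: [0.0, 0.807, 0.591, -0.0]
wrist_force: [-0.6, -6.7, -1.1]
opening: 0.001
```

```bash
cat > chk.py <<'E'
from h import *
loc=lambda p:np.round([1000*(p[:2]-C)@EX,1000*(p[:2]-C)@EY],1)
o=get_obs();print("t",o["time_s"],"tcp",loc(o["eef_pos"]),"F along",round(o["wrist_force"][:2]@EX,2),"side",round(o["wrist_force"][:2]@EY,2))
for n,k in(("top",[181,183]),("side",[203,278])):
    h,s,v=cv2.split(cv2.cvtColor(camera(n),cv2.COLOR_RGB2HSV))
    m=(h<14)&(s>150)&(v>110)
    print(n,"button",[(q.round(1),st[4]) for q,st,_ in blobs(m,15,400) if (abs(q-np.array(k))<15).all()])
E
python3 chk.py
```

```text
t 25.1 tcp [-164.5  -57.5] F along -6.54 side -1.41
top button []
side button [(array([202.1, 270.6]), np.int32(16)), (array([203.2, 283.3]), np.int32(29))]
```

Call:
{"api": "apply_moves", "payload": {
  "moves": [
    [[0.1,0,0,0,0,0,0],[0.2,0,0,0,0,0,0],[0.3,0,0,0,0,0,0],[0.4,0,0,0,0,0,0],[0.4,0,0,0,0,0,0]]
  ]
}}

```text
time_s: 25.7
eef_pos: [0.5945, -0.0098, 0.0567]
eef_rot: [0.0, 0.807, 0.591, -0.0]
wrist_force: [-1.6, -6.8, -0.9]
opening: 0.001
```

```bash
python3 chk.py
```

```text
t 25.7 tcp [-160.5  -57.5] F along -6.95 side -0.57
top button []
side button [(array([201.7, 270.9]), np.int32(15)), (array([203.9, 283.5]), np.int32(24))]
```

Call:
{"api": "apply_moves", "payload": {
  "moves": [
    [[0.1,0,0,0,0,0,0],[0.2,0,0,0,0,0,0],[0.3,0,0,0,0,0,0],[0.3,0,0,0,0,0,0]]
  ]
}}

```text
time_s: 26.2
eef_pos: [0.5954, -0.0071, 0.0567]
eef_rot: [0.0, 0.807, 0.591, -0.0]
wrist_force: [-1.2, -7.4, -1.4]
opening: -0.002
```

```bash
python3 chk.py
```

```text
t 26.2 tcp [-157.6  -57.5] F along -7.36 side -1.12
top button []
side button [(array([203.8, 283.7]), np.int32(17))]
```

Call:
{"api": "apply_moves", "payload": {
  "moves": [
    [[0.1,0,0,0,0,0,0],[0.2,0,0,0,0,0,0],[0.2,0,0,0,0,0,0]]
  ]
}}

```text
time_s: 26.6
eef_pos: [0.596, -0.0053, 0.0567]
eef_rot: [0.0, 0.807, 0.591, -0.0]
wrist_force: [-1.2, -7.2, -0.2]
opening: -0.0
```

```bash
python3 chk.py
```

```text
t 26.6 tcp [-155.7  -57.5] F along -7.25 side -1.08
top button []
side button []
```

Call:
{"api": "apply_moves", "payload": {
  "moves": [
    [[0.1,0,0,0,0,0,0],[0.2,0,0,0,0,0,0],[0.2,0,0,0,0,0,0]]
  ]
}}

```text
time_s: 27.0
eef_pos: [0.5966, -0.0034, 0.0567]
eef_rot: [0.0, 0.807, 0.591, -0.0]
wrist_force: [-0.6, -7.4, -1.8]
opening: -0.002
```

```bash
python3 chk.py
```

```text
t 27.0 tcp [-153.7  -57.5] F along -7.28 side -1.7
top button []
side button []
```

Call:
{"api": "apply_moves", "payload": {
  "moves": [
    [[0.1,0,0,0,0,0,0],[0.2,0,0,0,0,0,0],[0.2,0,0,0,0,0,0]]
  ]
}}

```text
time_s: 27.4
eef_pos: [0.5972, -0.0013, 0.0567]
eef_rot: [0.0, 0.807, 0.591, -0.0]
wrist_force: [-1.2, -7.1, -1.2]
opening: 0.005
```

```bash
python3 chk.py
```

```text
t 27.4 tcp [-151.6  -57.5] F along -7.16 side -1.07
top button []
side button []
```

Call:
{"api": "apply_moves", "payload": {
  "moves": [
    [[0.1,0,0,0,0,0,0],[0.15,0,0,0,0,0,0],[0.15,0,0,0,0,0,0]]
  ]
}}

```text
time_s: 27.8
eef_pos: [0.5976, 0.0001, 0.0567]
eef_rot: [0.0, 0.807, 0.591, -0.0]
wrist_force: [-1.2, -7.3, -0.4]
opening: 0.001
```

Call:
{"api": "apply_moves", "payload": {
  "moves": [
    [[0.1,0,0,0,0,0,0],[0.15,0,0,0,0,0,0],[0.15,0,0,0,0,0,0]]
  ]
}}

```text
time_s: 28.1
eef_pos: [0.5981, 0.0015, 0.0567]
eef_rot: [0.0, 0.807, 0.591, -0.0]
wrist_force: [-0.6, -6.8, -0.4]
opening: 0.0
```

Call:
{"api": "apply_moves", "payload": {
  "moves": [
    [[0.05,0,0,0,0,0,0],[0.1,0,0,0,0,0,0],[0.15,0,0,0,0,0,0],[0.15,0,0,0,0,0,0]]
  ]
}}

```text
time_s: 28.5
eef_pos: [0.5986, 0.003, 0.0567]
eef_rot: [0.0, 0.807, 0.591, -0.0]
wrist_force: [0.5, -6.7, -1.3]
opening: 0.001
```

```bash
python3 chk.py; python3 - <<'E'
from h import *
for n in("top","side"):
    a=cv2.cvtColor(camera(n),cv2.COLOR_RGB2BGR); cv2.imwrite(f"pics/{n}11.png",a)
    h,s,v=cv2.split(cv2.cvtColor(a,cv2.COLOR_BGR2HSV))
    for q,st,m in blobs((s<60)&(v>130),20,3000):
        p=onz(n,q,.087)
        if abs(p[0]-.6)<.06 and abs(p[1])<.08: print(n,"plate",q.round(1),st,rect(n,m,.087), np.round([1000*(np.array(rect(n,m,.087)[0])/1000-C)@EX],1))
E
```

```text
t 28.5 tcp [-147.1  -57.5] F along -6.2 side -2.53
top button []
side button [(array([203.1, 271. ]), np.int32(23)), (array([203.5, 283.2]), np.int32(31))]
side plate [214.1 244.1] [202 232  23  27 174] (array([595.2,  21.9]), array([13.6, 80.7]), 70.5) [-130.1]
```

The force fell from 7.3 to 6.2 N and the button has reappeared at its up pixels (271/283), after vanishing between -157 and -150. That matches the click. I'll back off slowly to test it.

Call:
{"api": "apply_moves", "payload": {
  "moves": [
    [[-0.2,0,0,0,0,0,0],[-0.4,0,0,0,0,0,0],[-0.6,0,0,0,0,0,0],[-0.8,0,0,0,0,0,0],[-1,0,0,0,0,0,0],[-1.2,0,0,0,0,0,0],[-1.2,0,0,0,0,0,0]]
  ]
}}

```text
time_s: 29.4
eef_pos: [0.595, -0.0073, 0.0568]
eef_rot: [-0.0, 0.807, 0.591, 0.0]
wrist_force: [0.4, -0.9, -0.4]
opening: -0.002
```

```bash
python3 chk.py
```

```text
t 29.4 tcp [-158.   -57.2] F along -0.71 side -0.68
top button []
side button [(array([202.2, 270.6]), np.int32(20)), (array([203.6, 283.2]), np.int32(32))]
```

The force is gone at TCP -158, so the latch holds. Withdrawing.

Call:
{"api": "apply_moves", "payload": {
  "moves": [
    [[-1,0,0,0,0,0,0],[-3,0,0,0,0,0,0],[-6,0,0,0,0,0,0],[-7,0,-4,0,0,0,0],[-7,0,-9,0,0,0,0],[-12,0,-14,0,0,0,0],[-16,0,-16,0,0,0,0],[-16,0,-16,0,0,0,0]]
  ]
}}

```text
time_s: 30.3
eef_pos: [0.5473, -0.1646, 0.221]
eef_rot: [0.003, 0.808, 0.59, 0.001]
wrist_force: [-0.0, -0.0, 0.2]
opening: -0.0
```

```bash
python3 chk.py; python3 - <<'E'
from h import *
for n in("top","side"):
    a=cv2.cvtColor(camera(n),cv2.COLOR_RGB2BGR); cv2.imwrite(f"pics/{n}12.png",a)
    h,s,v=cv2.split(cv2.cvtColor(a,cv2.COLOR_BGR2HSV)); h0,s0,v0=cv2.split(cv2.cvtColor(cv2.imread(f"pics/{n}0.png"),cv2.COLOR_BGR2HSV))
    for nm,S,V in(("before",s0,v0),("now",s,v)):
        for q,st,m in blobs((S<60)&(V>130),60,1500):
            p=onz(n,q,.087)
            if abs(p[0]-.6)<.06 and abs(p[1])<.08: print(n,nm,"plate",q.round(1),st,rect(n,m,.087))
    for nm,H,S,V in(("before",h0,s0,v0),("now",h,s,v)):
        print(n,nm,"red",[(q.round(1),st[4]) for q,st,_ in blobs(((H<4)|(H>175))&(S>180)&(V>110),30,900)],
          "yellow",[(q.round(1),st[4]) for q,st,_ in blobs((H>22)&(H<32)&(S>170)&(V>130),40,2000)])
E
```

```text
t 30.3 tcp [-322.3  -59.7] F along -0.01 side -0.0
top button [(array([181. , 182.8]), np.int32(116))]
side button [(array([201.7, 271.1]), np.int32(24)), (array([203.4, 282.7]), np.int32(42))]
top before plate [222.9 167.1] [215 154  17  27 233] (array([604.2,  11.7]), array([24. , 69.2]), 72.6)
top before red [(array([404.7, 121.7]), np.int32(159)), (array([361.1, 194.5]), np.int32(59)), (array([306.9, 213.4]), np.int32(200)), (array([366. , 235.5]), np.int32(106))] yellow []
top now red [(array([404.7, 121.7]), np.int32(159)), (array([361. , 194.5]), np.int32(58))] yellow []
side before plate [218.1 243.5] [205 229  25  34 277] (array([586.7,  17.8]), array([19.3, 95.7]), 70.6)
side now plate [217.8 244. ] [205 229  25  35 341] (array([586.3,  18.4]), array([22.6, 98.4]), 71.3)
side before red [(array([372.5,   3.2]), np.int32(209)), (array([526.9,  36.1]), np.int32(176)), (array([279.2, 120.9]), np.int32(386)), (array([323.3, 169.8]), np.int32(52)), (array([364.1, 182.2]), np.int32(88)), (array([313.5, 208.8]), np.int32(211))] yellow [(array([267.8, 194. ]), np.int32(86))]
side now red [(array([323.3, 169.7]), np.int32(51)), (array([313.4, 208.8]), np.int32(204)), (array([303.3, 222.7]), np.int32(68))] yellow []
```

```bash
python3 - <<'E'
from h import *
for n,k in(("top",(181,183)),("side",(203,277))):
    for i in("0","6","12"):
        a=cv2.imread(f"pics/{n}{i}.png"); h,s,v=cv2.split(cv2.cvtColor(a,cv2.COLOR_BGR2HSV))
        m=(h<14)&(s>150)&(v>150); sl=np.s_[k[1]-12:k[1]+13,k[0]-12:k[0]+13]
        print(n,i,"button px",m[sl].sum(),np.array(np.nonzero(m[sl])).mean(1).round(1), "centre bgr",a[k[1],k[0]],a[k[1]-4,k[0]],a[k[1]+5,k[0]])
d=cv2.absdiff(cv2.imread("pics/side0.png"),cv2.imread("pics/side12.png")).max(2)
for q,st,_ in blobs(d>60,15,1e6): print("side diff",q.round(),st)
E
```

```text
top 0 button px 116 [11.8 11.9] centre bgr [ 69 132 218] [ 66 129 219] [ 67 129 211]
top 6 button px 50 [13.   9.7] centre bgr [ 57 107 201] [ 36  69 136] [ 53 101 190]
top 12 button px 114 [11.7 11.9] centre bgr [ 71 136 221] [ 67 130 221] [ 68 131 214]
side 0 button px 207 [12.5 11.8] centre bgr [ 68 142 243] [ 65 139 243] [ 68 142 242]
side 6 button px 187 [13. 12.] centre bgr [ 71 141 249] [ 41  86 171] [ 71 141 249]
side 12 button px 63 [13.9 12. ] centre bgr [ 82 169 253] [ 82 168 254] [ 84 172 253]
side diff [324.  55.] [  244     0   174   156 11127]
side diff [337.   1.] [332   0  11   5  32]
side diff [509.  45.] [ 436    0  124  129 8886]
side diff [409.  14.] [405  13   8   4  19]
side diff [450.  51.] [446  45  10  13  26]
side diff [267.  77.] [265  65   5  24  69]
side diff [414.  97.] [409  89  12  17 106]
side diff [436. 100.] [428  92  20  16 199]
side diff [518. 143.] [505 123  29  41 288]
side diff [502. 218.] [ 441  125  119  161 8284]
side diff [546. 131.] [541 128  11   7  39]
side diff [557. 131.] [554 129   6   5  17]
side diff [363. 181.] [346 147  34  59 75
[... 339 characters left out ...]
7.] [428 251   5  12  24]
side diff [449. 272.] [439 257  18  32 358]
side diff [506. 306.] [ 493  281   30   55 1011]
side diff [314. 298.] [310 288  11  17  90]
side diff [388. 372.] [ 314  301  139  119 8108]
side diff [301. 331.] [286 308  25  55 826]
side diff [530. 364.] [ 499  311   61  101 3305]
side diff [498. 345.] [484 330  28  25 289]
side diff [464. 344.] [460 339   9  13  32]
side diff [355. 352.] [349 346  11  13  99]
side diff [428. 365.] [425 359   8  13  24]
side diff [467. 370.] [458 361  18  18  65]
side diff [482. 397.] [471 380  25  27 265]
side diff [463. 392.] [460 387   7  11  34]
side diff [454. 402.] [449 395  10  13  48]
side diff [440. 418.] [435 416  11   4  29]
```

The plate is back at its starting pixels in the side view, and the button is up in both. The large pack, small pack and tape haven't moved, and the arm touches nothing. Handing in.

```bash
python3 -c "
from bench import *
print(hand_in())"
```

```text
the job is handed in; nothing more can be done
None
```

I pressed the release button, set the middle-sized pack in the tray's pocket, pushed the tray back in until it latched, and handed the job in at about 30 s. No verdict was reported.

**Forces:** The readings, taken at the end of each move, stayed well under 15 N. The button press reached about 7 N in all, the tray push about 7.5 N, and setting the pack down about 8 N.

**Last checks:**
- **Tray:** When I backed the fingers off, the force fell to about 0 and the tray did not follow. The side view puts its front plate back at its starting pixels, within about half a pixel. The plate was not picked up in the last top view.
- **Button:** It is up again at its starting position in both views.
- **Pack:** After release, the side view showed its top patch at pocket height and square with the box. The top view gave no reading then, because no red patch was found there.
- **Bystanders:** The large and small packs are where they were, and the side view shows no change at the tape. I did not check the offcut, dish, hinge, grab handle and brush one by one, because the arm or its shadows covered some of them.

**Disagreements:**
- **Fingertips:** They met the button about 25 mm lower than the stated 19 mm offset implies, so I set heights by contact.
- **Camera views:** The two differed by up to about 6 mm on the tray's position, so I averaged them. The pack touched the pocket sides lightly (about 5 N at most) on the way in.
- **Click cue:** I first read the button reappearing in the side view as the click, but that turned out to be a lighting change. The evidence for the latch is the drop in force and the tray staying home.

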